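# Mount the toroidal transformer on its chassis bolt

## Task

Mount the toroidal transformer on the chassis: over the upright bolt put first the lower (larger) rubber pad, then the transformer, then the upper (smaller) rubber pad, and last the dished plate, boss down so that it sinks into the pad's hole, each lying flat and centred round the bolt, ready for the nut. Lower the transformer gently rather than letting it drop, and leave the battery and the spare capacitor that stand among the parts where they are.

Things in the scene. Friction and masses are not known exactly. Their poses are not given: they have to be found in the camera images.
- bolt_foot (a point): the upright bolt on the aluminium chassis; the point is on its axis at deck level. Bolt 6 mm thick, 45 mm tall, tip tapered. Chassis: fixed box 200 mm along x, 140 along y, deck 45 mm above the bench, from 55 mm behind (-x) to 145 ahead (+x) of the bolt, 70 mm to either side. Two silver capacitors (36 mm wide, 42 tall) stand 105 mm ahead, 36 mm to each side; nothing else stands within 85 mm of the bolt
- pad_lower_mid (a point): the lower pad: the larger of the two black rubber rings, outside diameter 64 mm, hole 18 mm, 5 mm thick, lying flat on the bench, 30 g; the point is its centre, half-way up (2.5 mm above its underside), z up
- transformer_mid (a point): the toroidal transformer: a copper-brown doughnut with straight sides, outside diameter 66 mm, hole 28 mm, 26 mm high, about 0.4 kg, lying flat on the bench; the point is its centre, half-way up (13 mm above its underside), z up
- pad_upper_mid (a point): the upper pad: the smaller of the two black rubber rings, outside diameter 50 mm, hole 28 mm, 5 mm thick, lying flat on the bench, 20 g; the point is its centre, half-way up (2.5 mm above its underside), z up
- dish_rim (a point): the dished plate: a steel disc, flat rim 56 mm in diameter and 3 mm thick, with a hollow boss below its middle (20 mm wide, tapering to 18, reaching 6.5 mm below the rim's underside, 14 mm hole through it). It lies boss down, so the rim's underside is 6.5 mm above the bench; about 70 g. The point is on its axis, half-way through the rim's thickness (8 mm above the boss's foot), z up
- battery: bystander: a small block battery, 46 x 26 x 17 mm, black with a brass-coloured end, lying on the bench among the parts; origin under its middle, x along its length
- capacitor: bystander: a spare blue capacitor can, 35 mm wide and 45 mm tall, standing on the bench among the parts; origin at the centre of its underside

How it is judged:
On the way, in this order (a step that is already met when the one before it is completed fails the run):
1. the lower rubber pad lies flat on the chassis around the bolt (horizontal distance between pad_lower_mid and bolt_foot below 0.008 m and z of pad_lower_mid in the frame of bolt_foot between 0.0005 and 0.0045 m and angle between pad_lower_mid's own z axis and vertical below 0.1 rad), for 0.2 s.
2. the transformer lies flat on the lower pad around the bolt (horizontal distance between transformer_mid and bolt_foot below 0.008 m and z of transformer_mid in the frame of bolt_foot between 0.016 and 0.02 m and angle between transformer_mid's own z axis and vertical below 0.1 rad), for 0.2 s.
3. the upper rubber pad lies flat on the transformer around the bolt (horizontal distance between pad_upper_mid and bolt_foot below 0.008 m and z of pad_upper_mid in the frame of bolt_foot between 0.0315 and 0.0355 m and angle between pad_upper_mid's own z axis and vertical below 0.1 rad), for 0.2 s.
4. the dished plate is seated over the bolt, its rim flat on the upper pad (horizontal distance between dish_rim and bolt_foot below 0.008 m and z of dish_rim in the frame of bolt_foot between 0.0355 and 0.0395 m and angle between dish_rim's own z axis and vertical below 0.1 rad), for 0.2 s.
At the end, for the whole second after the job is handed in: On the bolt, from the deck up: lower pad, transformer, upper pad, dished plate; each centre within 8 mm of the bolt's axis, at its stacked height (2.5, 18, 33.5 and, for the plate's rim, 37.5 mm above the deck) within 2 mm, level within 0.1 rad, at rest and released (all of step 1 and all of step 2 and all of step 3 and all of step 4 and linear speed of each of pad_lower, transformer, pad_upper, dish below 0.01 m/s and contact force between each of pad_lower, transformer, pad_upper, dish and the fingers below 0.05 N); the robot touches nothing.
It fails at once if the battery is shifted more than 25 mm or tipped over (distance of battery from where it was at the start of the episode above 0.025 m or angle between battery's own z axis and vertical above 0.5 rad).
It fails at once if the capacitor is shifted more than 25 mm or tipped over (distance of capacitor from where it was at the start of the episode above 0.025 m or angle between capacitor's own z axis and vertical above 0.5 rad).
It fails at once if the transformer is dropped (falls freely by more than about 13 mm) (contact force between transformer and the fingers below 0.05 N and linear speed of transformer above 0.5 m/s).
It also fails if it takes over 106 s, if anything falls off the work surface, if the arm or the gripper's body presses on something with over 40 N, if the wrist force passes 120 N, or if a joint passes its speed limit or range.

## Robot

A 6-joint arm with a two-finger parallel gripper is mounted at the origin on the work surface. World frame = base frame: x ahead of the robot, y to its left, z up, the work surface at z = 0. Lengths are in m, angles in rad, forces in N, time in s.
With the tool pointing down it reaches from about 0.35 to 0.85 m from the base axis. Payload 8.1 kg.
Tool frame: the origin (TCP) lies on the mounting face of the last link; the fingertips stand 186 mm ahead of it and the grasp point (between the pads) lies 167 mm ahead of it; z points along the fingers, y is the line along which they close (so a half turn about z gives the same grasp; the last joint's range is limited). The gripper opens to 93 mm and grips with 3 to 60 N. Pads are 15 mm wide; open, the fingers measure 128 mm over their backs; the gripper's body (75 mm by 188 mm) begins 65 mm behind the grasp point.
Start: joints at [1.082, 0.13, 1.488, -0, 1.523, -0.085], TCP at [0.236, 0.552, 0.405] pointing down, gripper open.
Joint ranges: [-2.96, 2.96], [-0.89, 2.26], [0.02, 2.5], [-1.34, 4.48], [0, 2.73], [-2.66, 2.66]. Speed limits (rad/s): [2.39, 2.39, 2.79, 3.14, 3.14, 3.14].

## Interface

Orientations are given as a rotation vector (axis times angle).
In Python, from plant import read_state, read_camera, camera_params, close_job gives the robot as it stands. The module is installed in compiled form; this text tells all that it offers.
- The arm moves only by the tool servo_tool, never from a script. Its argument "increments" is a list of rows, each an object with "slide": the shift along the tool's x, y, z in mm, a list of three; "dr": the turn, a rotation vector about the tool's x, y, z in rad, a list of three; "jaw": the closure, from 0 (fully open) to 1 (shut). In form: [{"slide": [x, y, z], "dr": [ax, ay, az], "jaw": jaw}, ...]. A call has 1 to 20 rows; each row is the pose to reach, as a shift and turn from the pose commanded when the call began, along the tool's axes at that moment; what a row does not reach only later rows make up. A row lasts 1/10 s, in which the tool goes at most 50 mm and 8.59 degrees, less where a joint would pass 70% of its speed; a pose out of reach is approached as far as the arm can. A call with a gripper value outside its range is refused whole. The fingers move at their own pace and stop on an object; "force" is the grip in N (left out, the last holds). Time passes only in rows, so rows that repeat a pose let the fingers close. It gives the time, the measured TCP pose, the force, the opening and the grip force at its end, in the units of the state.
- read_state(): the state, without advancing time (a new reading comes with each control period).
- read_camera(name): name is "side" or "top" or "wrist"; returns (picture, depth): 420x560x3 uint8, red, green, blue; 420x560 float32, m along the optical axis (not along the pixel's ray), 0 where there is no reading.
- camera_params(name): a dict with "fx", "fy", "cx", "cy" (pixels), "rvec" (rotation vector, rad) and "tvec" (3), from world to camera coordinates, as OpenCV has them. Camera axes: x right, y down, z forward; pixel columns grow to the right and rows downward; lengths in m; the calibration is good to about 2 mm. A picture is of the moment at which its call begins: read the wrist's pose just before it. camera_params takes no time and is no camera call; for the wrist camera it gives the pose at the moment of the call.
- close_job(): hands the job in; it is judged then, once.
The state is a dict: "t": time; "q": joint angles; "dq": joint speeds; "joint_torque": joint torques, N m; "tool_pos": TCP position; "orientation": TCP orientation; "force": force on the tool from outside, world axes, zero at the start; "wrist_torque": the same for the moment, N m; "opening": finger opening in m; "gripper_force": force on a finger pad.
Only numpy, scipy, OpenCV 4.12 (cv2) and the standard library are available. Lean on these libraries where they do the work, as an engineer would, in place of code of your own. Each camera call takes 0.05 s, during which the arm holds its last target. There are 200 camera calls.

## Working session

There is one attempt and no reset: what is moved stays moved. The work goes in short steps, Python scripts to look and compute and a tool call to move; the robot and the scene stay as the last step left them, time stands still between calls to the robot, and variables do not carry over. Pictures are saved under pics/ and viewed, at most 14 in all, crops included, and the job is handed in when it is done.

Besides the shell and the picture viewer there is one more tool, called after "Emit:" as name(argument=value, ...), one argument or row to a line, values as JSON. servo_tool: Moves the arm, as the interface text tells. Its arguments: {"type":"object","properties":{"increments":{"type":"array"},"force":{"type":"number"}},"required":["increments"]}

```bash
mkdir -p pics
cat > h.py <<'E'
import numpy as np, cv2
from plant import *
from scipy.spatial.transform import Rotation as R
def cloud(name):
    p=camera_params(name); im,d=read_camera(name)
    v,u=np.indices(d.shape)
    c=np.stack([(u-p['cx'])/p['fx']*d,(v-p['cy'])/p['fy']*d,d],-1)
    Rm=R.from_rotvec(np.ravel(p['rvec'])).as_matrix()
    w=(c-np.ravel(p['tvec']))@Rm
    w[d==0]=np.nan
    return im,d,w
E
python3 - <<'E'
from h import *
print(read_state())
for n in ['top','side']:
    im,d,w=cloud(n); cv2.imwrite(f'pics/{n}1.png',im[:,:,::-1]); np.savez(f'{n}1.npz',im=im,d=d,w=w,**camera_params(n))
    print(n,camera_params(n)); print(w[::60,::80].round(3).reshape(-1,3)[:60:3])
E
```

```text
{'t': 0.0, 'q': array([ 1.08163125e+00,  1.31181072e-01,  1.48927113e+00, -1.75290609e-06,
        1.52303019e+00, -8.53962295e-02]), 'dq': array([ 0.0012905 ,  0.00290039, -0.00031493, -0.00033717, -0.00116011,
       -0.00118789]), 'joint_torque': array([-5.01605064e-04, -5.59853446e+01, -4.91754091e+01,  7.66147440e-02,
        3.59088834e-02, -2.20625429e-04]), 'tool_pos': array([0.23560053, 0.55155629, 0.40367973]), 'orientation': array([-6.29831658e-01, -3.07726419e+00,  2.84703313e-03]), 'force': array([-0.23059661, -0.69067652,  0.07751022]), 'wrist_torque': array([-0.00452327, -0.02046996,  0.00603303]), 'gripper_force': 0.0, 'opening': 0.09303464007166552}
top {'fx': 447.88317694837025, 'fy': 447.88317694837025, 'cx': 283.1059065264985, 'cy': 212.22989222603871, 'rvec': array([ 2.18149244, -2.00470398,  0.23144492]), 'tvec': array([-0.03503743,  0.58368828,  0.8724146 ])}
[[ 1.089e+00  7.760e-01  3.000e-03]
 [ 1.054e+00  1.510e-01  1.120e-01]
 [ 1.034e+00 -3.520e-01  1.900e-01]
 [ 8.920e-01  3.100e-01  1.080e-01]
 [ 9.510e-01 -2.170e-01  8.500e-02]
 [ 7.830e-01  5.140e-01 -
[... 540 characters left out ...]
45, -0.94908583,  0.36672176]), 'tvec': array([-0.38406735,  0.32507585,  0.52343423])}
[[ 4.390e-01  8.070e-01  3.130e-01]
 [ 1.901e+00  1.631e+00 -1.660e-01]
 [ 1.907e+00  2.020e-01  1.000e-01]
 [ 8.660e-01  8.990e-01  2.000e-03]
 [ 1.905e+00  4.830e-01 -2.180e-01]
 [ 4.750e-01  7.270e-01  2.000e-03]
 [ 8.880e-01  1.680e-01  4.300e-02]
 [ 2.150e-01  6.120e-01  2.000e-03]
 [ 6.120e-01  1.840e-01 -2.000e-03]
 [ 9.300e-01 -2.460e-01  4.500e-02]
 [ 3.700e-01  1.620e-01  1.000e-03]
 [ 7.040e-01 -1.960e-01 -0.000e+00]
 [ 1.900e-01  1.480e-01 -0.000e+00]
 [ 4.860e-01 -1.670e-01 -2.000e-03]
 [ 5.000e-02  1.350e-01  2.000e-03]
 [ 3.140e-01 -1.450e-01 -0.000e+00]
 [ 5.730e-01 -4.190e-01 -2.000e-03]]
```

View pics/top1.png

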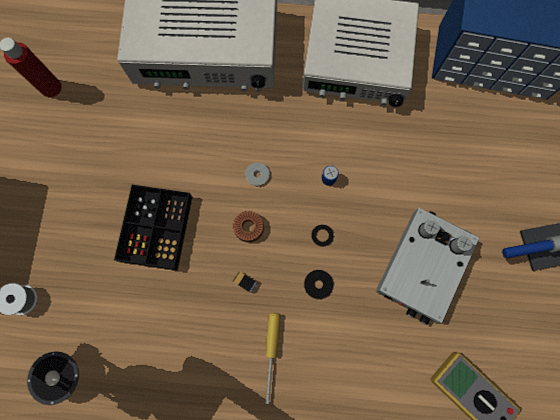

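View pics/side1.png

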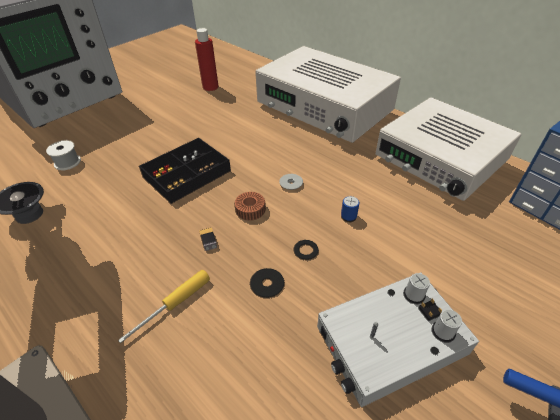

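The top view shows the dish at (258,174), transformer at (248,227), upper pad at (322,235) and lower pad at (319,284). The battery is at (246,281), the blue capacitor at (330,175) and the bolt at about (428,283). In the side view they are at (291,182), (250,205), (306,249), (267,283), (209,239), (350,208) and (375,330) respectively.

```bash
cat >> h.py <<'E'
def cast(p,uv,z):
    Rm=R.from_rotvec(np.ravel(p['rvec'])).as_matrix(); t=np.ravel(p['tvec'])
    o=-Rm.T@t; r=Rm.T@np.array([(uv[0]-p['cx'])/p['fx'],(uv[1]-p['cy'])/p['fy'],1])
    return o+r*(z-o[2])/r[2]
def blob(mask,uv,rad=45):
    m=mask.astype(np.uint8)*255; z=np.zeros_like(m); cv2.circle(z,tuple(uv),rad,255,-1); m&=z
    m=cv2.morphologyEx(m,cv2.MORPH_OPEN,np.ones((2,2),np.uint8))
    cs,_=cv2.findContours(m,cv2.RETR_EXTERNAL,cv2.CHAIN_APPROX_NONE)
    return max(cs,key=cv2.contourArea)
def ring(p,c,z):
    pts=np.array([cast(p,q,z) for q in c[:,0,:].astype(float)])[:,:2]
    h=cv2.convexHull(pts.astype(np.float32))
    (x,y),(a,b),_=cv2.fitEllipse(h if len(h)>=5 else pts.astype(np.float32))
    return np.round([x,y,a,b],4)
E
python3 - <<'E'
from h import *
S={n:dict(np.load(n+'1.npz')) for n in ['top','side']}
loc={'lower':((319,284),(267,283),.005),'upper':((322,235),(306,249),.005),'trafo':((248,227),(250,205),.026),'dish':((258,174),(291,182),.0095),'cap':((330,175),(350,208),.045),'bat':((246,281),(209,239),.017)}
for k,(a,b,z) in loc.items():
  for n,uv in (('top',a),('side',b)):
    s=S[n]; hsv=cv2.cvtColor(s['im'],cv2.COLOR_RGB2HSV).astype(int); H,Sa,V=hsv[...,0],hsv[...,1],hsv[...,2]
    m={'lower':V<60,'upper':V<60,'trafo':s['w'][...,2]>.012,'dish':(Sa<60)&(V>90),'cap':s['w'][...,2]>.02,'bat':s['w'][...,2]>.009}[k]
    try:
        c=blob(m,uv,28 if n=='top' else 28); print(k,n,ring(s,c,z),'zmed',np.nanmedian(s['w'][uv[1]-3:uv[1]+4,uv[0]-3:uv[0]+4,2]).round(4))
    except Exception as e: print(k,n,e)
    if k=='bat':
        pts=np.array([cast(s,q,z) for q in c[:,0,:].astype(float)])[:,:2].astype(np.float32); print(cv2.minAreaRect(pts))
# bolt & chassis
for n,uv in (('top',(428,283)),('side',(375,330))):
    w=S[n]['w']; s=w[uv[1]-40:uv[1]+40,uv[0]-40:uv[0]+40].reshape(-1,3); v,u=np.indices((80,80)); 
    m=(s[:,2]>.058); print(n,'bolt',m.sum(),np.c_[u.ravel()+uv[0]-40,v.ravel()+uv[1]-40,s.round(3)][m][:40].tolist())
w=S['top']['w']; m=(abs(w[...,2]-.045)<.006); m[:190]=0;m[:,:365]=0;m[:,485:]=0
c=max(cv2.findContours(cv2.morphologyEx(m.astype(np.uint8),cv2.MORPH_CLOSE,np.ones((5,5))),0,1)[0],key=cv2.contourArea)
pts=np.array([cast(S['top'],q,.045) for q in c[:,0,:].astype(float)])[:,:2].astype(np.float32)
print(cv2.minAreaRect(pts),cv2.boxPoints(cv2.minAreaRect(pts)))
a=cv2.resize(S['top']['im'][190:340,360:490],None,fx=4,fy=4,interpolation=2); b=cv2.resize(S['side']['im'][270:410,310:480],None,fx=4,fy=4)[:560]
a=cv2.resize(a,(390,450));b=cv2.resize(b,(400,330)); o=np.zeros((450,790,3),np.uint8); o[:,:390]=a;o[:330,390:]=b
cv2.imwrite('pics/bolt.png',o[...,::-1])
E
```

```text
lower top [ 0.4454 -0.0766  0.0612  0.0618] zmed -0.0003
lower side [ 0.4443 -0.0769  0.0603  0.0628] zmed 0.0004
upper top [ 0.5531 -0.0777  0.0469  0.0483] zmed -0.0004
upper side [ 0.5518 -0.0782  0.046   0.0488] zmed 0.0003
trafo top [0.5552 0.0857 0.0648 0.0673] zmed -0.0007
trafo side [0.5513 0.0812 0.0658 0.0788] zmed 0.0118
dish top [0.681  0.0805 0.0536 0.0545] zmed 0.0008
dish side [0.6797 0.0787 0.0542 0.0544] zmed 0.0082
cap top [ 0.6817 -0.0831  0.0348  0.0409] zmed 0.046
cap side [ 0.6743 -0.0895  0.0364  0.0588] zmed 0.0417
bat top [0.4355 0.0813 0.0291 0.0577] zmed 0.0169
((0.43469592928886414, 0.08046874403953552), (0.048202138394117355, 0.025701427832245827), 61.82530212402344)
bat side [0.4337 0.0788 0.03   0.0612] zmed 0.0175
((0.43345364928245544, 0.07881220430135727), (0.052344776690006256, 0.025754081085324287), 62.66292190551758)
top bolt 157 [[447.0, 243.0, 0.55, -0.332, 0.058], [453.0, 243.0, 0.55, -0.343, 0.06], [454.0, 243.0, 0.549, -0.342, 0.07], [455.0, 243.0, 0.549, -0.343, 0.072], [456.0, 243.0, 0.548, -0.344, 0.077], [457.0, 243.0, 0.546, -0.343, 0.08
[... 2319 characters left out ...]
, [411.0, 293.0, 0.56, -0.289, 0.065], [412.0, 293.0, 0.559, -0.29, 0.067], [413.0, 293.0, 0.56, -0.291, 0.068], [414.0, 293.0, 0.558, -0.293, 0.072], [409.0, 294.0, 0.559, -0.287, 0.061], [410.0, 294.0, 0.56, -0.288, 0.061], [411.0, 294.0, 0.56, -0.289, 0.063], [412.0, 294.0, 0.558, -0.291, 0.067], [413.0, 294.0, 0.56, -0.292, 0.065], [414.0, 294.0, 0.56, -0.293, 0.067], [410.0, 295.0, 0.559, -0.289, 0.061], [411.0, 295.0, 0.56, -0.29, 0.06], [412.0, 295.0, 0.56, -0.291, 0.062]]
((0.5056928396224976, -0.30026066303253174), (0.14062736928462982, 0.2021118402481079), 66.74053955078125) [[ 0.3850836  -0.32495314]
 [ 0.57076895 -0.4047662 ]
 [ 0.6263021  -0.2755682 ]
 [ 0.44061673 -0.19575512]]
```

View pics/bolt.png

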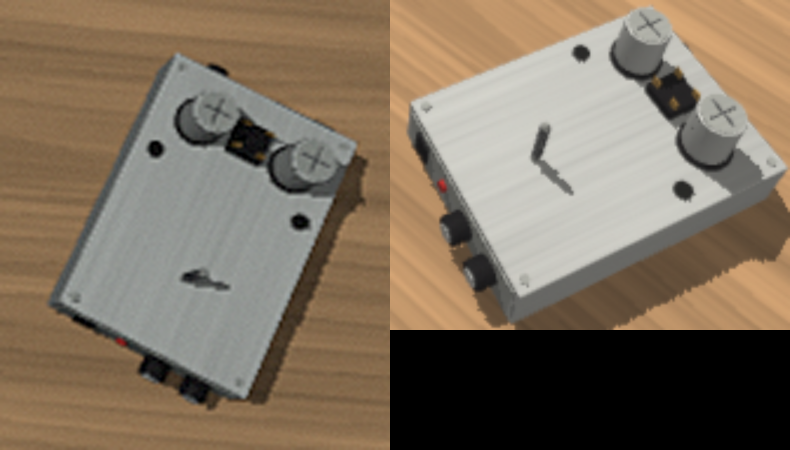

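The bolt crop shows the bolt's foot at about (538,157) in the side half and (197,271) in the top half. The chassis rectangle measures 202 x 141 mm, which agrees with the given size, and puts the bolt near (0.464,-0.283). Next I move above the lower pad.

Emit:
servo_tool(
  increments=[
    {"slide": [-440,-495,60],"dr": [0,0,-0.403],"jaw": 0},
    {"slide": [-440,-495,60],"dr": [0,0,-0.403],"jaw": 0},
    {"slide": [-440,-495,60],"dr": [0,0,-0.403],"jaw": 0},
    {"slide": [-440,-495,60],"dr": [0,0,-0.403],"jaw": 0},
    {"slide": [-440,-495,60],"dr": [0,0,-0.403],"jaw": 0},
    {"slide": [-440,-495,60],"dr": [0,0,-0.403],"jaw": 0},
    {"slide": [-440,-495,60],"dr": [0,0,-0.403],"jaw": 0},
    {"slide": [-440,-495,60],"dr": [0,0,-0.403],"jaw": 0},
    {"slide": [-440,-495,60],"dr": [0,0,-0.403],"jaw": 0},
    {"slide": [-440,-495,60],"dr": [0,0,-0.403],"jaw": 0},
    {"slide": [-440,-495,60],"dr": [0,0,-0.403],"jaw": 0},
    {"slide": [-440,-495,60],"dr": [0,0,-0.403],"jaw": 0},
    {"slide": [-440,-495,60],"dr": [0,0,-0.403],"jaw": 0},
    {"slide": [-440,-495,60],"dr": [0,0,-0.403],"jaw": 0},
    {"slide": [-440,-495,60],"dr": [0,0,-0.403],"jaw": 0},
    {"slide": [-440,-495,60],"dr": [0,0,-0.403],"jaw": 0},
    {"slide": [-440,-495,60],"dr": [0,0,-0.403],"jaw": 0},
    {"slide": [-440,-495,60],"dr": [0,0,-0.403],"jaw": 0},
  ],
)

```text
t: 1.9
tool_pos: [0.4457, -0.075, 0.3449]
orientation: [-0.002, 3.141, 0.0]
force: [0.1, 0.4, -1.0]
opening: 0.0931
gripper_force: 0.0
```

Run:
```python
from h import *
s=read_state(); print(s['t'],s['tool_pos'],s['orientation'],s['q'],R.from_rotvec(s['orientation']).as_matrix().round(3))
p=camera_params('wrist'); im,d,w=cloud('wrist'); cv2.imwrite('pics/w1.png',im[...,::-1]); np.savez('w1.npz',im=im,d=d,w=w,**p)
print(cast(p,(280,210),0))
S={n:dict(np.load(n+'1.npz')) for n in ['top','side']}
print('foot',cast(S['side'],(372.9,336.6),.045),cast(S['top'],(360+197/3,190+271/3),.045),'tip',cast(S['top'],(421.3,283.3),.09), cast(S['side'],(310+154*.425,270+125*.4242),.09))
```

```text
1.9 [ 0.4457199  -0.07498748  0.34488249] [-1.96903321e-03  3.14135966e+00  2.38044631e-04] [-2.80289722e-01 -2.46146593e-01  1.95993792e+00  2.12206833e-04
  1.42762009e+00 -1.85236993e+00] [[-1.    -0.001  0.   ]
 [-0.001  1.     0.   ]
 [-0.     0.    -1.   ]]
[ 0.46135859 -0.07801252  0.        ]
foot [ 0.4663766  -0.28312354  0.045     ] [ 0.47006623 -0.2923932   0.045     ] tip [ 0.4587491  -0.27004988  0.09      ] [ 0.46234066 -0.28194442  0.09      ]
```

View pics/w1.png

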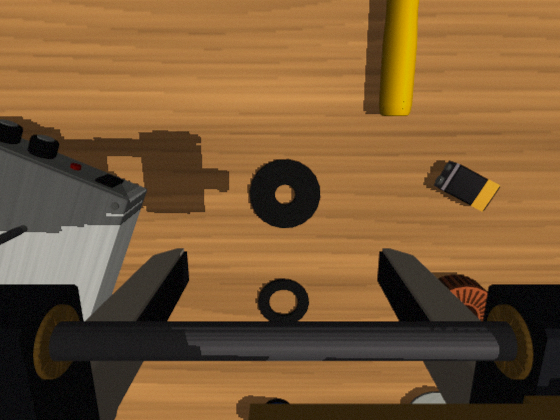

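The wrist view shows the lower pad at (285,193), the upper pad at (283,301) and the battery at (467,186). The chassis corner is at left (140,190) and the bolt is out of frame.

Run:
```python
from h import *
s=dict(np.load('w1.npz')); hsv=cv2.cvtColor(s['im'],cv2.COLOR_RGB2HSV)
for uv,r in (((285,193),50),((283,301),33)):
    c=blob(hsv[...,2]<55,uv,r); print(ring(s,c,.005))
print(-R.from_rotvec(s['rvec']).as_matrix().T@s['tvec'], read_state()['tool_pos'])
```

```text
[ 0.446  -0.0734  0.0622  0.063 ]
[ 0.5595 -0.0745  0.0523  0.0618]
[ 0.37029478 -0.07572136  0.32448159] [ 0.44575598 -0.07513129  0.34494871]
```

Emit:
servo_tool(
  increments=[
    {"slide": [0,205,0],"dr": [0,0,0],"jaw": 0},
  ],
)

```text
t: 2.05
tool_pos: [0.4461, -0.0287, 0.3452]
orientation: [0.009, 3.14, -0.003]
force: [0.5, 0.7, 1.2]
opening: 0.0928
gripper_force: 0.0
```

Emit:
servo_tool(
  increments=[
    {"slide": [-75,-258,0],"dr": [0,0,0],"jaw": 0},
    {"slide": [-75,-258,0],"dr": [0,0,0],"jaw": 0},
    {"slide": [-75,-258,0],"dr": [0,0,0],"jaw": 0},
    {"slide": [-75,-258,0],"dr": [0,0,0],"jaw": 0},
    {"slide": [-75,-258,0],"dr": [0,0,0],"jaw": 0},
    {"slide": [-75,-258,0],"dr": [0,0,0],"jaw": 0},
    {"slide": [-75,-258,0],"dr": [0,0,0],"jaw": 0},
    {"slide": [-75,-258,0],"dr": [0,0,0],"jaw": 0},
    {"slide": [-75,-258,0],"dr": [0,0,0],"jaw": 0},
  ],
)

```text
t: 2.95
tool_pos: [0.5207, -0.2829, 0.3447]
orientation: [0.001, -3.141, -0.001]
force: [0.8, -0.2, -0.4]
opening: 0.0932
gripper_force: 0.0
```

Run:
```python
from h import *
s=read_state(); print(s['t'],s['tool_pos'],s['q'])
p=camera_params('wrist'); im,d,w=cloud('wrist'); cv2.imwrite('pics/w2.png',im[...,::-1]); np.savez('w2.npz',im=im,d=d,w=w,**p)
```

```text
2.95 [ 0.52073458 -0.2829012   0.34472828] [-5.84259159e-01  1.45400793e-01  1.58211674e+00  2.84555043e-04
  1.41450879e+00 -2.15578458e+00]
```

View pics/w2.png

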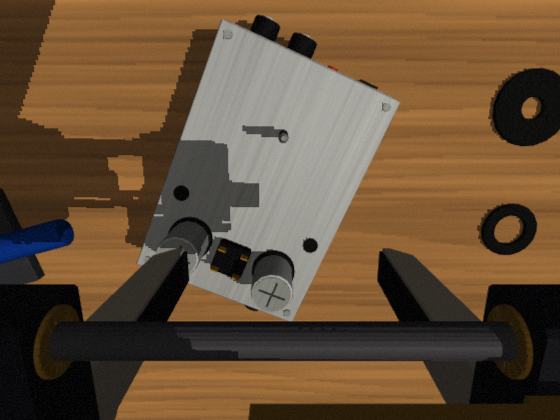

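The wrist view shows the bolt tip at (283,136), with chassis corners near (222,20), (398,102), (293,320) and (140,262).

Run:
```python
from h import *
s=dict(np.load('w2.npz')); w=s['w']
m=w[125:148,270:296,2]; 
v,u=np.where(m>.06); print(len(v),w[125:148,270:296][v,u].mean(0), u.mean()+270,v.mean()+125, m.max())
print('tip',cast(s,(283.5,136.5),.089))
hsv=cv2.cvtColor(s['im'],cv2.COLOR_RGB2HSV)
g=abs(w[...,2]-.045)<.008
c=blob(g,(270,170),190); print(cv2.contourArea(c))
pts=np.array([cast(s,q,.045) for q in c[:,0,:].astype(float)])[:,:2].astype(np.float32); r=cv2.minAreaRect(pts); print(r,cv2.boxPoints(r))
for q in [(222,20),(398,102)]: print(cast(s,q,.045))
for uv,r in (((530,107),60),((509,229),40)): print(ring(s,blob(hsv[...,2]<55,uv,r),.005))
```

```text
105 [ 0.46330025 -0.28343019  0.08493011] 282.67619047619047 136.1904761904762 nan
tip [ 0.46321686 -0.28291443  0.089     ]
41235.0
((0.5055132508277893, -0.3001976013183594), (0.13918758928775787, 0.19956539571285248), 66.82211303710938) [[ 0.38639304 -0.3249011 ]
 [ 0.56985104 -0.4034475 ]
 [ 0.62463343 -0.2754941 ]
 [ 0.44117546 -0.1969477 ]]
[ 0.38766148 -0.32522895  0.045     ]
[ 0.44180756 -0.19938778  0.045     ]
[ 0.4467 -0.076   0.0618  0.0636]
[ 0.554  -0.076   0.0483  0.051 ]
```

Emit:
servo_tool(
  increments=[
    {"slide": [75.5,207,60],"dr": [0,0,0],"jaw": 0},
    {"slide": [75.5,207,60],"dr": [0,0,0],"jaw": 0},
    {"slide": [75.5,207,60],"dr": [0,0,0],"jaw": 0},
    {"slide": [75.5,207,60],"dr": [0,0,0],"jaw": 0},
    {"slide": [75.5,207,60],"dr": [0,0,0],"jaw": 0},
    {"slide": [75.5,207,60],"dr": [0,0,0],"jaw": 0},
    {"slide": [75.5,207,100],"dr": [0,0,0],"jaw": 0},
    {"slide": [75.5,207,135],"dr": [0,0,0],"jaw": 0},
    {"slide": [75.5,207,150],"dr": [0,0,0],"jaw": 0},
    {"slide": [75.5,207,157],"dr": [0,0,0],"jaw": 0},
    {"slide": [75.5,207,157],"dr": [0,0,0],"jaw": 0},
    {"slide": [75.5,207,157],"dr": [0,0,0],"jaw": 0},
  ],
  force=10,
)

```text
t: 4.2
tool_pos: [0.446, -0.0775, 0.1888]
orientation: [0.001, 3.14, -0.001]
force: [0.5, -0.6, -0.3]
opening: 0.0931
gripper_force: 0.0
```

Emit:
servo_tool(
  increments=[
    {"slide": [0,1,1],"dr": [0,0,0],"jaw": 0.2},
    {"slide": [0,1,1],"dr": [0,0,0],"jaw": 1},
    {"slide": [0,1,1],"dr": [0,0,0],"jaw": 1},
    {"slide": [0,1,1],"dr": [0,0,0],"jaw": 1},
    {"slide": [0,1,1],"dr": [0,0,0],"jaw": 1},
    {"slide": [0,1,1],"dr": [0,0,0],"jaw": 1},
    {"slide": [0,1,1],"dr": [0,0,0],"jaw": 1},
    {"slide": [0,1,1],"dr": [0,0,0],"jaw": 1},
  ],
)

```text
t: 5.0
tool_pos: [0.4455, -0.0763, 0.1869]
orientation: [0.001, 3.141, -0.0]
force: [0.5, -0.3, 2.5]
opening: 0.0627
gripper_force: 9.9
```

Emit:
servo_tool(
  increments=[
    {"slide": [0,0,-10],"dr": [0,0,0],"jaw": 1},
    {"slide": [0,0,-40],"dr": [0,0,0],"jaw": 1},
    {"slide": [0,0,-80],"dr": [0,0,0],"jaw": 1},
    {"slide": [0,0,-120],"dr": [0,0,0],"jaw": 1},
    {"slide": [0,-30,-130],"dr": [0,0,0],"jaw": 1},
    {"slide": [-5,-70,-130],"dr": [0,0,0],"jaw": 1},
    {"slide": [-10,-110,-130],"dr": [0,0,0],"jaw": 1},
    {"slide": [-15,-150,-130],"dr": [0,0,0],"jaw": 1},
    {"slide": [-18,-185,-130],"dr": [0,0,0],"jaw": 1},
    {"slide": [-18,-206,-130],"dr": [0,0,0],"jaw": 1},
    {"slide": [-18,-206,-130],"dr": [0,0,0],"jaw": 1},
    {"slide": [-18,-206,-130],"dr": [0,0,0],"jaw": 1},
  ],
)

```text
t: 6.2
tool_pos: [0.4629, -0.2823, 0.3168]
orientation: [-0.003, -3.141, -0.001]
force: [0.6, 1.0, -0.5]
opening: 0.0626
gripper_force: 9.9
```

Run:
```python
from h import *
s=read_state(); print(s['t'],s['tool_pos'],s['opening'],s['gripper_force'])
p=camera_params('wrist'); im,d,w=cloud('wrist'); cv2.imwrite('pics/w3.png',im[...,::-1]); np.savez('w3.npz',im=im,d=d,w=w,**p)
```

```text
6.2 [ 0.46294437 -0.28232401  0.31679272] 0.06258147350520218 9.941580710219569
```

View pics/w3.png

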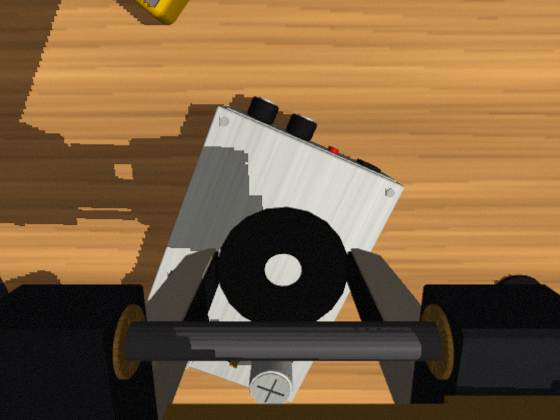

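The wrist view shows the pad gripped level between the fingers, with its hole centred at (283,270).

Run:
```python
from h import *
s=dict(np.load('w3.npz')); hsv=cv2.cvtColor(s['im'],cv2.COLOR_RGB2HSV)
print(np.nanmedian(s['w'][215:245,260:310,2]))
print(cast(s,(284,207),.1345),cast(s,(219,270),.1345),cast(s,(349,270),.1345))
c=blob(hsv[...,2]>70,(283,270),26); print(ring(s,c,.1345),ring(s,c,.1295))
```

```text
0.13442534278777693
[ 0.43142317 -0.28219228  0.1345    ] [ 0.46259039 -0.31333971  0.1345    ] [ 0.46274786 -0.25110893  0.1345    ]
[ 0.463  -0.2824  0.017   0.0179] [ 0.4653 -0.2824  0.0174  0.0185]
```

Emit:
servo_tool(
  increments=[
    {"slide": [-1,-0.5,30],"dr": [0,0,0],"jaw": 1},
    {"slide": [-1,-0.5,55],"dr": [0,0,0],"jaw": 1},
    {"slide": [-1,-0.5,75],"dr": [0,0,0],"jaw": 1},
    {"slide": [-1,-0.5,82],"dr": [0,0,0],"jaw": 1},
    {"slide": [-1,-0.5,84],"dr": [0,0,0],"jaw": 1},
    {"slide": [-1,-0.5,84],"dr": [0,0,0],"jaw": 1},
    {"slide": [-1,-0.5,84],"dr": [0,0,0],"jaw": 1},
  ],
)

```text
t: 6.95
tool_pos: [0.4648, -0.283, 0.2342]
orientation: [0.001, 3.14, -0.002]
force: [-1.0, 0.5, -0.0]
opening: 0.0626
gripper_force: 9.9
```

Emit:
servo_tool(
  increments=[
    {"slide": [0,0,1.5],"dr": [0,0,0],"jaw": 1},
    {"slide": [0,0,1.5],"dr": [0,0,0],"jaw": 1},
    {"slide": [0,0,1.5],"dr": [0,0,0],"jaw": 0.5},
    {"slide": [0,0,1.5],"dr": [0,0,0],"jaw": 0},
    {"slide": [0,0,1.5],"dr": [0,0,0],"jaw": 0},
    {"slide": [0,0,1.5],"dr": [0,0,0],"jaw": 0},
    {"slide": [0,0,-20],"dr": [0,0,0],"jaw": 0},
    {"slide": [0,0,-70],"dr": [0,0,0],"jaw": 0},
    {"slide": [0,0,-110],"dr": [0,0,0],"jaw": 0},
    {"slide": [0,0,-110],"dr": [0,0,0],"jaw": 0},
  ],
)

```text
t: 7.95
tool_pos: [0.4658, -0.284, 0.3499]
orientation: [0.001, 3.133, -0.01]
force: [-0.5, 0.2, 1.3]
opening: 0.0931
gripper_force: 0.0
```

Run:
```python
from h import *
s=read_state(); print(s['t'],s['tool_pos'],s['opening'])
p=camera_params('wrist'); im,d,w=cloud('wrist'); np.savez('w4.npz',im=im,d=d,w=w,**p)
a=im
im,d,w2=cloud('side'); np.savez('s4.npz',im=im,d=d,w=w2,**camera_params('side'))
o=np.zeros((420,760,3),np.uint8); o[:,:560]=a; o[:200,560:]=cv2.resize(im[280:380,320:420],(200,200)); cv2.imwrite('pics/w4.png',o[...,::-1])
```

```text
7.95 [ 0.4658023  -0.28398869  0.34986355] 0.09307084358053996
```

View pics/w4.png

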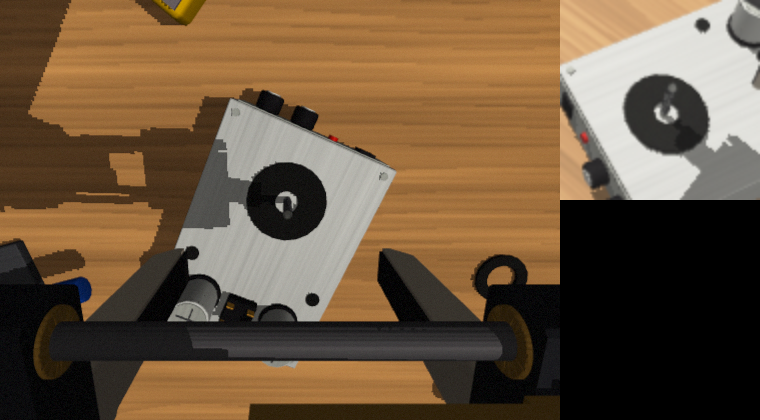

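The lower pad lies round the bolt, at (286,202) in the wrist picture. Next is the transformer.

Emit:
servo_tool(
  increments=[
    {"slide": [-88,366,0],"dr": [0,0,0],"jaw": 0},
    {"slide": [-88,366,0],"dr": [0,0,0],"jaw": 0},
    {"slide": [-88,366,0],"dr": [0,0,0],"jaw": 0},
    {"slide": [-88,366,0],"dr": [0,0,0],"jaw": 0},
    {"slide": [-88,366,0],"dr": [0,0,0],"jaw": 0},
    {"slide": [-88,366,0],"dr": [0,0,0],"jaw": 0},
    {"slide": [-88,366,0],"dr": [0,0,0],"jaw": 0},
    {"slide": [-88,366,0],"dr": [0,0,0],"jaw": 0},
    {"slide": [-88,366,0],"dr": [0,0,0],"jaw": 0},
    {"slide": [-88,366,0],"dr": [0,0,0],"jaw": 0},
    {"slide": [-88,366,0],"dr": [0,0,0],"jaw": 0},
  ],
)

```text
t: 9.15
tool_pos: [0.552, 0.0821, 0.3414]
orientation: [-0.003, -3.139, 0.001]
force: [0.7, -0.5, -0.2]
opening: 0.093
gripper_force: 0.0
```

Run:
```python
from h import *
s=read_state(); print(s['t'],s['tool_pos'],s['orientation'])
s=dict(np.load('w4.npz')); hsv=cv2.cvtColor(s['im'],cv2.COLOR_RGB2HSV); print('lower',ring(s,blob(hsv[...,2]<55,(286,202),50),.05))
s=dict(np.load('s4.npz')); hsv=cv2.cvtColor(s['im'],cv2.COLOR_RGB2HSV); print('lower',ring(s,blob(hsv[...,2]<70,(373,336),26),.05))
p=camera_params('wrist'); im,d,w=cloud('wrist')
c=blob(w[...,2]>.017,(285,200),80); print(c.mean((0,1)),ring(p,c,.026))
cv2.imwrite('pics/w5.png',im[...,::-1])
```

```text
9.15 [0.55200768 0.08207396 0.34140334] [-2.51869508e-03 -3.13929516e+00  8.90208319e-04]
lower [ 0.4655 -0.2834  0.0622  0.0627]
lower [ 0.4638 -0.2852  0.0612  0.0624]
[293.34763948 207.48927039] [0.5572 0.0899 0.0655 0.0667]
```

View pics/w5.png

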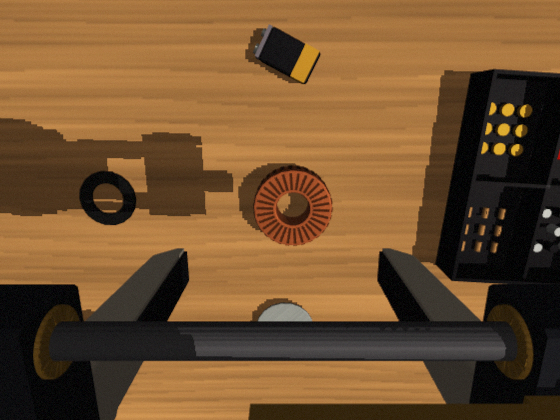

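The transformer is at (293,207) and well clear of the battery.

Emit:
servo_tool(
  increments=[
    {"slide": [-4,5,50],"dr": [0,0,0],"jaw": 0},
    {"slide": [-4,5,90],"dr": [0,0,0],"jaw": 0},
    {"slide": [-4,5,125],"dr": [0,0,0],"jaw": 0},
    {"slide": [-4,5,143],"dr": [0,0,0],"jaw": 0},
    {"slide": [-4,5,151],"dr": [0,0,0],"jaw": 0},
    {"slide": [-4,5,151],"dr": [0,0,0],"jaw": 0.1},
    {"slide": [-4,5,151],"dr": [0,0,0],"jaw": 1},
    {"slide": [-4,5,151],"dr": [0,0,0],"jaw": 1},
    {"slide": [-4,5,151],"dr": [0,0,0],"jaw": 1},
    {"slide": [-4,5,151],"dr": [0,0,0],"jaw": 1},
    {"slide": [-4,5,151],"dr": [0,0,0],"jaw": 1},
    {"slide": [-4,5,151],"dr": [0,0,0],"jaw": 1},
    {"slide": [-4,5,151],"dr": [0,0,0],"jaw": 1},
  ],
  force=30,
)

```text
t: 10.5
tool_pos: [0.5573, 0.0884, 0.1934]
orientation: [0.001, 3.139, 0.001]
force: [-1.2, 0.8, 7.2]
opening: 0.064
gripper_force: 29.9
```

Emit:
servo_tool(
  increments=[
    {"slide": [0,0,-5],"dr": [0,0,0],"jaw": 1},
    {"slide": [0,0,-25],"dr": [0,0,0],"jaw": 1},
    {"slide": [0,0,-55],"dr": [0,0,0],"jaw": 1},
    {"slide": [0,0,-85],"dr": [0,0,0],"jaw": 1},
    {"slide": [0,0,-115],"dr": [0,0,0],"jaw": 1},
    {"slide": [4,-15,-130],"dr": [0,0,0],"jaw": 1},
    {"slide": [12,-48,-130],"dr": [0,0,0],"jaw": 1},
    {"slide": [22,-88,-130],"dr": [0,0,0],"jaw": 1},
    {"slide": [32,-128,-130],"dr": [0,0,0],"jaw": 1},
    {"slide": [42,-168,-130],"dr": [0,0,0],"jaw": 1},
    {"slide": [52,-208,-130],"dr": [0,0,0],"jaw": 1},
    {"slide": [62,-248,-130],"dr": [0,0,0],"jaw": 1},
    {"slide": [72,-288,-130],"dr": [0,0,0],"jaw": 1},
    {"slide": [82,-328,-130],"dr": [0,0,0],"jaw": 1},
    {"slide": [90,-360,-130],"dr": [0,0,0],"jaw": 1},
    {"slide": [93,-371,-130],"dr": [0,0,0],"jaw": 1},
    {"slide": [93,-371,-130],"dr": [0,0,0],"jaw": 1},
    {"slide": [93,-371,-130],"dr": [0,0,0],"jaw": 1},
    {"slide": [93,-371,-130],"dr": [0,0,0],"jaw": 1},
  ],
)

```text
t: 12.4
tool_pos: [0.4634, -0.2817, 0.3214]
orientation: [0.001, -3.141, -0.001]
force: [0.4, 0.3, -3.7]
opening: 0.0645
gripper_force: 29.9
```

Run:
```python
from h import *
s=read_state(); print(s['t'],s['tool_pos'],s['opening'],s['gripper_force'],s['force'])
p=camera_params('wrist'); im,d,w=cloud('wrist'); cv2.imwrite('pics/w6.png',im[...,::-1])
print('z top',np.nanmedian(w[240:260,270:300,2]), np.nanmin(d[d>0]))
hs=cv2.cvtColor(im,cv2.COLOR_RGB2HSV); z=w[...,2]
c=blob((z>.12)&(z<.18)&(hs[...,1]>110),(284,275),85); print(cv2.boundingRect(c)); np.savez('w6.npz',im=im,d=d,w=w,**p)
for zz in (.145,.15): print(ring(p,c,zz))
```

```text
12.4 [ 0.46336189 -0.28165992  0.32139464] 0.06453658314771535 29.87766981124878 [ 0.38823548  0.3208919  -3.71276823]
z top 0.15343551008297546 0.06260463
(211, 200, 148, 122)
[ 0.4631 -0.2817  0.0694  0.0709]
[ 0.461  -0.2816  0.0672  0.0693]
```

View pics/w6.png

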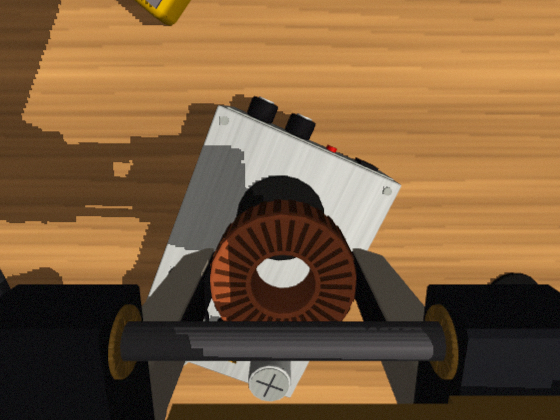

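The transformer is held level, with its top face centred at about (284,284). The pad below it shows at (281,190).

Run:
```python
from h import *
s=dict(np.load('w6.npz'))
for q in [(284,284),(211,284),(358,284),(284,213),(284,256)]: print(q,cast(s,q,.154))
```

```text
(284, 284) [ 0.46283199 -0.28159828  0.154     ]
(211, 284) [ 0.46282223 -0.31367314  0.154     ]
(358, 284) [ 0.4628419  -0.24906874  0.154     ]
(284, 213) [ 0.43035631 -0.28163556  0.154     ]
(284, 256) [ 0.44959185 -0.28161348  0.154     ]
```

Emit:
servo_tool(
  increments=[
    {"slide": [0,-1,20],"dr": [0,0,0],"jaw": 1},
    {"slide": [0,-1,40],"dr": [0,0,0],"jaw": 1},
    {"slide": [0,-1,57],"dr": [0,0,0],"jaw": 1},
    {"slide": [0,-1,68],"dr": [0,0,0],"jaw": 1},
    {"slide": [0,-1,73],"dr": [0,0,0],"jaw": 1},
    {"slide": [0,-1,76],"dr": [0,0,0],"jaw": 1},
    {"slide": [0,-1,76],"dr": [0,0,0],"jaw": 1},
    {"slide": [0,-1,76],"dr": [0,0,0],"jaw": 1},
  ],
)

```text
t: 13.25
tool_pos: [0.4635, -0.284, 0.2466]
orientation: [0.001, 3.14, -0.001]
force: [-0.2, -0.1, -3.2]
opening: 0.0642
gripper_force: 29.9
```

Emit:
servo_tool(
  increments=[
    {"slide": [0,0.5,1],"dr": [0,0,0],"jaw": 1},
    {"slide": [0,0.5,2],"dr": [0,0,0],"jaw": 1},
    {"slide": [0,0.5,3],"dr": [0,0,0],"jaw": 1},
    {"slide": [0,0.5,3],"dr": [0,0,0],"jaw": 1},
    {"slide": [0,0.5,3],"dr": [0,0,0],"jaw": 1},
  ],
)

```text
t: 13.75
tool_pos: [0.4633, -0.2835, 0.2434]
orientation: [0.001, 3.141, -0.0]
force: [-2.4, 1.0, 3.7]
opening: 0.0641
gripper_force: 29.9
```

It is seated: the wrist force has turned from −3.7 to +3.7 N. I release it and go on to the upper pad.

Emit:
servo_tool(
  increments=[
    {"slide": [0,0,0],"dr": [0,0,0],"jaw": 0.5},
    {"slide": [0,0,0],"dr": [0,0,0],"jaw": 0},
    {"slide": [0,0,0],"dr": [0,0,0],"jaw": 0},
    {"slide": [0,0,0],"dr": [0,0,0],"jaw": 0},
    {"slide": [0,0,-20],"dr": [0,0,0],"jaw": 0},
    {"slide": [0,0,-60],"dr": [0,0,0],"jaw": 0},
    {"slide": [0,0,-100],"dr": [0,0,0],"jaw": 0},
    {"slide": [-40,30,-100],"dr": [0,0,0],"jaw": 0},
    {"slide": [-91,206,-100],"dr": [0,0,0],"jaw": 0},
    {"slide": [-91,206,-100],"dr": [0,0,0],"jaw": 0},
    {"slide": [-91,206,-100],"dr": [0,0,0],"jaw": 0},
    {"slide": [-91,206,-100],"dr": [0,0,0],"jaw": 0},
    {"slide": [-91,206,-100],"dr": [0,0,0],"jaw": 0},
    {"slide": [-91,206,-100],"dr": [0,0,0],"jaw": 0},
    {"slide": [-91,206,-100],"dr": [0,0,0],"jaw": 0},
  ],
)

```text
t: 15.25
tool_pos: [0.5542, -0.0782, 0.3426]
orientation: [-0.002, -3.141, 0.001]
force: [-0.9, -0.1, -0.1]
opening: 0.0933
gripper_force: 0.0
```

Run:
```python
from h import *
s=read_state(); print(s['t'],s['tool_pos'])
p=camera_params('wrist'); im,d,w=cloud('wrist'); hs=cv2.cvtColor(im,cv2.COLOR_RGB2HSV)
c=blob(hs[...,2]<55,(284,200),45); print(cv2.boundingRect(c),ring(p,c,.005))
for n in('top','side'):
    p=camera_params(n); im2,d,w=cloud(n); hs=cv2.cvtColor(im2,cv2.COLOR_RGB2HSV); z=w[...,2]; uv=(425,283) if n=='top' else (373,325)
    m=(abs(w[...,0]-.464)<.05)&(abs(w[...,1]+.283)<.05)&(abs(z-.076)<.006)
    c=blob(m,uv,40); print(n,ring(p,c,.076))
    if n=='top': a=im2
o=np.zeros((420,760,3),np.uint8); o[:,:560]=im; o[:200,560:]=cv2.resize(im2[270:370,320:420],(200,200)); o[200:400,560:]=cv2.resize(a[230:330,375:475],(200,200)); cv2.imwrite('pics/w7.png',o[...,::-1])
```

```text
15.25 [ 0.55418516 -0.07822722  0.34260289]
(260, 169, 56, 53) [ 0.5542 -0.0746  0.0483  0.0492]
top [ 0.4619 -0.2868  0.0624  0.0663]
side [ 0.4606 -0.2854  0.0654  0.0678]
```

View pics/w7.png

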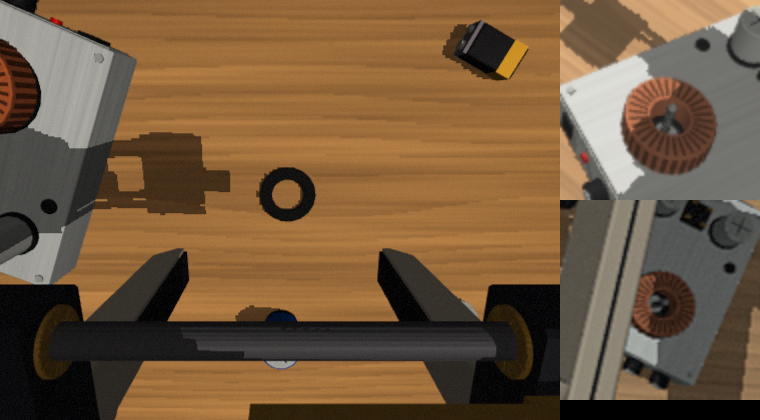

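The transformer is seated round the bolt. The upper pad is at (287,194) and the capacitor is well clear at (280,345).

Emit:
servo_tool(
  increments=[
    {"slide": [0,2.5,50],"dr": [0,0,0],"jaw": 0},
    {"slide": [0,2.5,95],"dr": [0,0,0],"jaw": 0},
    {"slide": [0,2.5,130],"dr": [0,0,0],"jaw": 0},
    {"slide": [0,2.5,148],"dr": [0,0,0],"jaw": 0},
    {"slide": [0,2.5,154],"dr": [0,0,0],"jaw": 0},
    {"slide": [0,2.5,155],"dr": [0,0,0],"jaw": 0.2},
    {"slide": [0,2.5,155],"dr": [0,0,0],"jaw": 0.3},
    {"slide": [0,2.5,155],"dr": [0,0,0],"jaw": 0.3},
  ],
  force=8,
)

```text
t: 16.2
tool_pos: [0.5549, -0.0754, 0.1888]
orientation: [0.002, 3.14, -0.001]
force: [1.2, -0.1, 0.2]
opening: 0.0738
gripper_force: 0.0
```

Close, lift and carry to above the bolt.

Emit:
servo_tool(
  increments=[
    {"slide": [0,0,1],"dr": [0,0,0],"jaw": 1},
    {"slide": [0,0,1.5],"dr": [0,0,0],"jaw": 1},
    {"slide": [0,0,1.5],"dr": [0,0,0],"jaw": 1},
    {"slide": [0,0,1.5],"dr": [0,0,0],"jaw": 1},
    {"slide": [0,0,1.5],"dr": [0,0,0],"jaw": 1},
    {"slide": [0,0,1.5],"dr": [0,0,0],"jaw": 1},
    {"slide": [0,0,-10],"dr": [0,0,0],"jaw": 1},
    {"slide": [0,0,-40],"dr": [0,0,0],"jaw": 1},
    {"slide": [0,0,-80],"dr": [0,0,0],"jaw": 1},
    {"slide": [0,0,-120],"dr": [0,0,0],"jaw": 1},
    {"slide": [20,-30,-130],"dr": [0,0,0],"jaw": 1},
    {"slide": [40,-70,-130],"dr": [0,0,0],"jaw": 1},
    {"slide": [55,-110,-130],"dr": [0,0,0],"jaw": 1},
    {"slide": [75,-150,-130],"dr": [0,0,0],"jaw": 1},
    {"slide": [87,-190,-130],"dr": [0,0,0],"jaw": 1},
    {"slide": [91,-208,-130],"dr": [0,0,0],"jaw": 1},
    {"slide": [91,-208,-130],"dr": [0,0,0],"jaw": 1},
    {"slide": [91,-208,-130],"dr": [0,0,0],"jaw": 1},
    {"slide": [91,-208,-130],"dr": [0,0,0],"jaw": 1},
  ],
)

```text
t: 18.1
tool_pos: [0.4635, -0.2818, 0.3179]
orientation: [-0.0, 3.142, 0.001]
force: [-0.1, 0.3, -0.8]
opening: 0.0493
gripper_force: 8.0
```

Run:
```python
from h import *
s=read_state(); print(s['t'],s['tool_pos'],s['opening'],s['gripper_force'])
p=camera_params('wrist'); im,d,w=cloud('wrist'); cv2.imwrite('pics/w8.png',im[...,::-1])
hs=cv2.cvtColor(im,cv2.COLOR_RGB2HSV); zt=s['tool_pos'][2]-.186+.004
print(np.nanmedian(w[235:240,275:290,2]),zt)
z=w[...,2]
m=(z>zt-.025)&(hs[...,2]<60); m[:, :232]=0; m[:,336:]=0; m[320:]=0
c=blob(m,(284,270),60);print(cv2.boundingRect(c))
x,y,ww,h=cv2.boundingRect(c); print(cast(p,(x+ww/2-.5,y),zt))
# hole: through-view of non-dark pixels
q=np.zeros(z.shape,np.uint8); cv2.drawContours(q,[c],-1,255,-1)
```

```text
18.1 [ 0.46350636 -0.28184236  0.31792262] 0.049316380533625255 8.000092639122158
0.13608289684454639 0.1359226196929501
(233, 220, 104, 96)
[ 0.438152   -0.28157958  0.13592262]
```

View pics/w8.png

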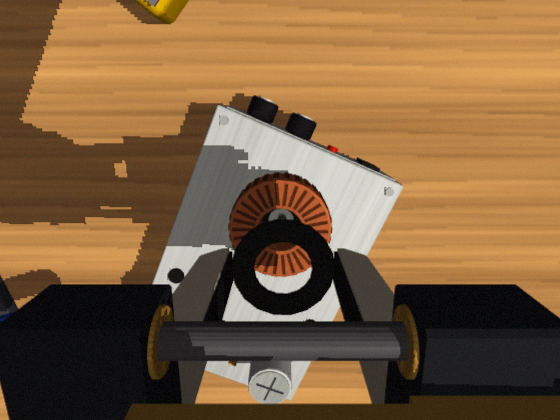

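The upper pad is held centred at (284,267), with the bolt at about (282,214) behind it. I lower it.

Emit:
servo_tool(
  increments=[
    {"slide": [-0.5,-1,25],"dr": [0,0,0],"jaw": 1},
    {"slide": [-0.5,-1,42],"dr": [0,0,0],"jaw": 1},
    {"slide": [-0.5,-1,50],"dr": [0,0,0],"jaw": 1},
    {"slide": [-0.5,-1,54],"dr": [0,0,0],"jaw": 1},
    {"slide": [-0.5,-1,54],"dr": [0,0,0],"jaw": 1},
    {"slide": [-0.5,-1,54],"dr": [0,0,0],"jaw": 1},
    {"slide": [-0.5,-1,54],"dr": [0,0,0],"jaw": 1},
  ],
)

```text
t: 18.85
tool_pos: [0.4641, -0.284, 0.2648]
orientation: [0.001, 3.14, -0.002]
force: [0.8, 0.1, -0.3]
opening: 0.0495
gripper_force: 8.0
```

Emit:
servo_tool(
  increments=[
    {"slide": [0,0.5,1],"dr": [0,0,0],"jaw": 1},
    {"slide": [0,0.5,1],"dr": [0,0,0],"jaw": 1},
    {"slide": [0,0.5,1],"dr": [0,0,0],"jaw": 0.4},
    {"slide": [0,0.5,1],"dr": [0,0,0],"jaw": 0},
    {"slide": [0,0.5,1],"dr": [0,0,0],"jaw": 0},
    {"slide": [0,0.5,1],"dr": [0,0,0],"jaw": 0},
    {"slide": [0,0.5,1],"dr": [0,0,0],"jaw": 0},
    {"slide": [0,0.5,-15],"dr": [0,0,0],"jaw": 0},
    {"slide": [0,0.5,-55],"dr": [0,0,0],"jaw": 0},
    {"slide": [0,0.5,-85],"dr": [0,0,0],"jaw": 0},
  ],
)

```text
t: 19.85
tool_pos: [0.4636, -0.2833, 0.3502]
orientation: [-0.001, -3.142, -0.0]
force: [0.1, 0.4, 1.5]
opening: 0.0931
gripper_force: 0.0
```

Emit:
servo_tool(
  increments=[
    {"slide": [-216,363,0],"dr": [0,0,0],"jaw": 0},
    {"slide": [-216,363,0],"dr": [0,0,0],"jaw": 0},
    {"slide": [-216,363,0],"dr": [0,0,0],"jaw": 0},
    {"slide": [-216,363,0],"dr": [0,0,0],"jaw": 0},
    {"slide": [-216,363,0],"dr": [0,0,0],"jaw": 0},
    {"slide": [-216,363,0],"dr": [0,0,0],"jaw": 0},
    {"slide": [-216,363,0],"dr": [0,0,0],"jaw": 0},
    {"slide": [-216,363,0],"dr": [0,0,0],"jaw": 0},
    {"slide": [-216,363,0],"dr": [0,0,0],"jaw": 0},
    {"slide": [-216,363,0],"dr": [0,0,0],"jaw": 0},
    {"slide": [-216,363,0],"dr": [0,0,0],"jaw": 0},
    {"slide": [-216,363,0],"dr": [0,0,0],"jaw": 0},
    {"slide": [-216,363,0],"dr": [0,0,0],"jaw": 0},
  ],
)

```text
t: 21.15
tool_pos: [0.6797, 0.0782, 0.3488]
orientation: [-0.004, -3.141, 0.0]
force: [0.5, 0.9, 1.1]
opening: 0.0928
gripper_force: 0.0
```

Run:
```python
from h import *
s=read_state(); print(s['t'],s['tool_pos'],s['opening'])
p=camera_params('wrist'); im,d,w=cloud('wrist'); hs=cv2.cvtColor(im,cv2.COLOR_RGB2HSV).astype(int)
c=blob((hs[...,1]<70)&(hs[...,2]>80),(284,200),50); print(cv2.boundingRect(c),ring(p,c,.0095))
im2,d,w=cloud('side'); p=camera_params('side'); hs=cv2.cvtColor(im2,cv2.COLOR_RGB2HSV)
try:
    c=blob(hs[...,2]<60,(373,317),22); print(cv2.boundingRect(c),ring(p,c,.081))
except Exception as e: print(e)
o=np.zeros((420,760,3),np.uint8); o[:,:560]=im; o[:200,560:]=cv2.resize(im2[270:370,320:420],(200,200)); cv2.imwrite('pics/w9.png',o[...,::-1])
```

```text
21.15 [0.67965107 0.0781602  0.34883979] 0.09282135424058367
(259, 168, 62, 60) [0.6829 0.0835 0.0547 0.0548]
(359, 313, 35, 27) [ 0.4633 -0.2826  0.0416  0.0514]
```

View pics/w9.png

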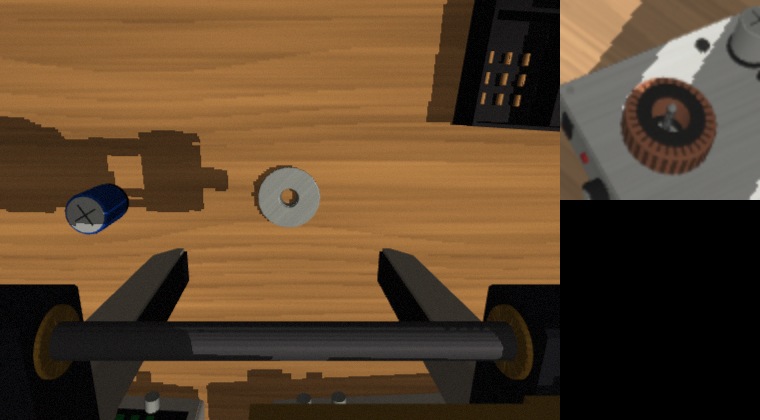

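The upper pad lies centred on the transformer. The dish is at (289,197) and the capacitor, clear of it, at (95,210).

Emit:
servo_tool(
  increments=[
    {"slide": [-2,3,50],"dr": [0,0,0],"jaw": 0},
    {"slide": [-2,3,95],"dr": [0,0,0],"jaw": 0},
    {"slide": [-2,3,130],"dr": [0,0,0],"jaw": 0},
    {"slide": [-2,3,150],"dr": [0,0,0],"jaw": 0},
    {"slide": [-2,3,157],"dr": [0,0,0],"jaw": 0},
    {"slide": [-2,3,158],"dr": [0,0,0],"jaw": 0.2},
    {"slide": [-2,3,158],"dr": [0,0,0],"jaw": 0.25},
    {"slide": [-2,3,158],"dr": [0,0,0],"jaw": 0.25},
  ],
  force=15,
)

```text
t: 22.05
tool_pos: [0.683, 0.0824, 0.1932]
orientation: [0.001, 3.138, 0.0]
force: [0.2, -0.4, 0.1]
opening: 0.0738
gripper_force: 0.0
```

Emit:
servo_tool(
  increments=[
    {"slide": [0,0,2],"dr": [0,0,0],"jaw": 0.25},
    {"slide": [0,0,2],"dr": [0,0,0],"jaw": 1},
    {"slide": [0,0,2],"dr": [0,0,0],"jaw": 1},
    {"slide": [0,0,2],"dr": [0,0,0],"jaw": 1},
    {"slide": [0,0,2],"dr": [0,0,0],"jaw": 1},
    {"slide": [0,0,2],"dr": [0,0,0],"jaw": 1},
  ],
)

```text
t: 22.65
tool_pos: [0.6821, 0.0825, 0.189]
orientation: [0.001, 3.141, 0.0]
force: [-0.1, 0.4, 2.4]
opening: 0.0548
gripper_force: 15.0
```

Emit:
servo_tool(
  increments=[
    {"slide": [0,0,-10],"dr": [0,0,0],"jaw": 1},
    {"slide": [0,0,-40],"dr": [0,0,0],"jaw": 1},
    {"slide": [0,0,-80],"dr": [0,0,0],"jaw": 1},
    {"slide": [0,0,-120],"dr": [0,0,0],"jaw": 1},
    {"slide": [10,-15,-150],"dr": [0,0,0],"jaw": 1},
    {"slide": [219,-365.5,-150],"dr": [0,0,0],"jaw": 1},
    {"slide": [219,-365.5,-150],"dr": [0,0,0],"jaw": 1},
    {"slide": [219,-365.5,-150],"dr": [0,0,0],"jaw": 1},
    {"slide": [219,-365.5,-150],"dr": [0,0,0],"jaw": 1},
    {"slide": [219,-365.5,-150],"dr": [0,0,0],"jaw": 1},
    {"slide": [219,-365.5,-150],"dr": [0,0,0],"jaw": 1},
    {"slide": [219,-365.5,-150],"dr": [0,0,0],"jaw": 1},
    {"slide": [219,-365.5,-150],"dr": [0,0,0],"jaw": 1},
    {"slide": [219,-365.5,-150],"dr": [0,0,0],"jaw": 1},
    {"slide": [219,-365.5,-150],"dr": [0,0,0],"jaw": 1},
    {"slide": [219,-365.5,-150],"dr": [0,0,0],"jaw": 1},
    {"slide": [219,-365.5,-150],"dr": [0,0,0],"jaw": 1},
    {"slide": [219,-365.5,-150],"dr": [0,0,0],"jaw": 1},
  ],
)

```text
t: 24.45
tool_pos: [0.4635, -0.2816, 0.3387]
orientation: [0.002, -3.142, -0.0]
force: [0.5, -0.4, -0.9]
opening: 0.0552
gripper_force: 15.0
```

Run:
```python
from h import *
s=read_state(); print(s['t'],s['tool_pos'],s['opening'],s['gripper_force'])
p=camera_params('wrist'); im,d,w=cloud('wrist'); cv2.imwrite('pics/w10.png',im[...,::-1]); np.savez('w10.npz',im=im,d=d,w=w,**p)
print(np.nanmedian(w[235:245,265:305,2]))
```

```text
24.45 [ 0.46349493 -0.28155391  0.3387183 ] 0.05519782195520374 14.999858220107853
0.15872588942485302
```

View pics/w10.png

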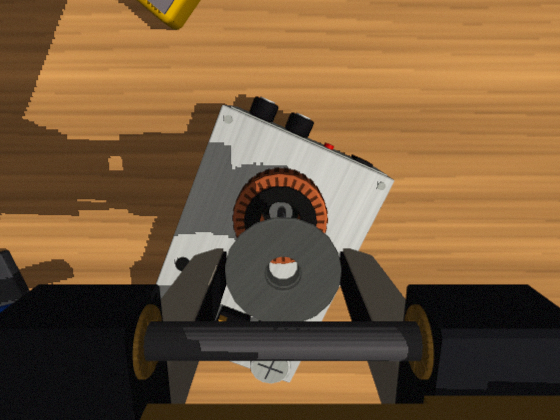

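The dish is held level, with its rim spanning columns 226 to 341 and its top edge at row 218. The bolt tip is at (281,211).

Run:
```python
from h import *
s=dict(np.load('w10.npz'))
for q in [(283.5,218),(226,273),(341,273)]: print(q,cast(s,q,.1592))
for z in(.088,.09):print(cast(s,(281,211),z))
g=cv2.cvtColor(s['im'],cv2.COLOR_RGB2GRAY); print(g[240:258,284])
h=cast(s,(284,258),.1592); print(h)
```

```text
(283.5, 218) [ 0.43641427 -0.28181208  0.1592    ]
(226, 273) [ 0.46354091 -0.30887759  0.1592    ]
(341, 273) [ 0.46348971 -0.25464683  0.1592    ]
[ 0.45329803 -0.2832314   0.088     ]
[ 0.45273148 -0.28322324  0.09      ]
[73 76 76 76 73 73 79 76 75 73 74 74 72 79 75 77 68 71]
[ 0.45589071 -0.28154506  0.1592    ]
```

The y offset is 1.2 mm and the hole has 4 mm of clearance. I lower it.

Emit:
servo_tool(
  increments=[
    {"slide": [-0.3,-1.2,25],"dr": [0,0,0],"jaw": 1},
    {"slide": [-0.3,-1.2,45],"dr": [0,0,0],"jaw": 1},
    {"slide": [-0.3,-1.2,50],"dr": [0,0,0],"jaw": 1},
    {"slide": [-0.3,-1.2,55],"dr": [0,0,0],"jaw": 1},
    {"slide": [-0.3,-1.2,60],"dr": [0,0,0],"jaw": 1},
    {"slide": [-0.3,-1.2,65],"dr": [0,0,0],"jaw": 1},
    {"slide": [-0.3,-1.2,69],"dr": [0,0,0],"jaw": 1},
    {"slide": [-0.3,-1.2,72],"dr": [0,0,0],"jaw": 1},
    {"slide": [-0.3,-1.2,73],"dr": [0,0,0],"jaw": 1},
    {"slide": [-0.3,-1.2,73],"dr": [0,0,0],"jaw": 1},
  ],
)

```text
t: 25.5
tool_pos: [0.4629, -0.284, 0.2656]
orientation: [-0.001, -3.141, -0.0]
force: [-0.9, -0.0, 0.4]
opening: 0.0548
gripper_force: 15.0
```

Emit:
servo_tool(
  increments=[
    {"slide": [-0.5,0.5,1],"dr": [0,0,0],"jaw": 1},
    {"slide": [-0.5,0.5,2],"dr": [0,0,0],"jaw": 1},
    {"slide": [-0.5,0.5,2],"dr": [0,0,0],"jaw": 1},
    {"slide": [-0.5,0.5,2],"dr": [0,0,0],"jaw": 1},
  ],
)

```text
t: 25.9
tool_pos: [0.4635, -0.2835, 0.2638]
orientation: [0.001, 3.142, -0.0]
force: [-0.2, 0.4, -1.3]
opening: 0.055
gripper_force: 15.0
```

Release, lift, draw back and check.

Emit:
servo_tool(
  increments=[
    {"slide": [0,0,0],"dr": [0,0,0],"jaw": 0.42},
    {"slide": [0,0,0],"dr": [0,0,0],"jaw": 0.2},
    {"slide": [0,0,0],"dr": [0,0,0],"jaw": 0},
    {"slide": [0,0,0],"dr": [0,0,0],"jaw": 0},
    {"slide": [0,0,0],"dr": [0,0,0],"jaw": 0},
    {"slide": [0,0,-15],"dr": [0,0,0],"jaw": 0},
    {"slide": [0,0,-55],"dr": [0,0,0],"jaw": 0},
    {"slide": [0,0,-95],"dr": [0,0,0],"jaw": 0},
    {"slide": [-30,0,-110],"dr": [0,0,0],"jaw": 0},
    {"slide": [-40,0,-110],"dr": [0,0,0],"jaw": 0},
    {"slide": [-40,0,-110],"dr": [0,0,0],"jaw": 0},
    {"slide": [-40,0,-110],"dr": [0,0,0],"jaw": 0},
  ],
)

```text
t: 27.1
tool_pos: [0.5028, -0.2832, 0.3718]
orientation: [-0.0, -3.138, -0.003]
force: [-0.2, -0.2, 0.2]
opening: 0.0931
gripper_force: 0.0
```

Run:
```python
from h import *
s=read_state(); print(s['t'],s['tool_pos'],s['opening'],s['force'])
p=camera_params('wrist'); im,d,w=cloud('wrist')
z=w[...,2]; m=(abs(w[...,0]-.464)<.05)&(abs(w[...,1]+.283)<.05)&(abs(z-.084)<.005)
c=blob(m,(284,150),90); print(cv2.boundingRect(c),ring(p,c,.084))
q=m&(np.hypot(w[...,0]-.464,w[...,1]+.283)<.026); A=np.c_[w[q][:,:2]-[.464,-.283],np.ones(q.sum())]; print('plane',np.linalg.lstsq(A,w[q][:,2],rcond=None)[0])
im2,_,_=cloud('side')
o=np.zeros((420,760,3),np.uint8); o[:,:560]=im; o[:200,560:]=cv2.resize(im2[270:370,320:420],(200,200)); cv2.imwrite('pics/w11.png',o[...,::-1])
```

```text
27.1 [ 0.50279236 -0.28320802  0.37184528] 0.09312562299368007 [-0.16558808 -0.19861552  0.19317984]
(245, 123, 76, 76) [ 0.4644 -0.2836  0.0548  0.0551]
plane [-0.00154736 -0.00087682  0.08353547]
```

View pics/w11.png

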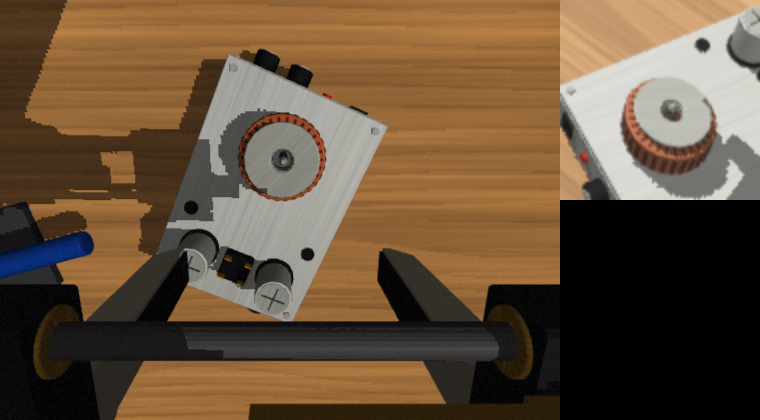

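The dish is centred at (283,160) and level, with its rim top at 83.5 mm against an expected 84 mm. The bolt shows in its hole, so I hand in.

```bash
python3 -c "
from plant import *
print(close_job())"
```

```text
the job is handed in; nothing more can be done
None
```

The lower pad, transformer, upper pad and dished plate are stacked on the bolt in that order, with the plate measured level and centred within about 1 mm, and I handed the job in at about 27 s; it returned no verdict.

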